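Release the used filter of a dust sampler with the pin tool

ROBOT

A 7-joint arm with a two-finger parallel gripper is mounted at the origin on the work surface. World frame = base frame: x ahead of the robot, y to its left, z up, the work surface at z = 0. Lengths are in m, angles in rad, forces in N, time in s.
With the tool pointing down it reaches from about 0.4 to 0.85 m from the base axis. Payload 6.9 kg.
Tool frame: the origin (TCP) lies between the finger pads; the fingertips stand 22 mm ahead of it and the grasp point (between the pads) lies 3 mm ahead of it; z points along the fingers, y is the direction in which the jaws open and shut (so a half turn about z gives the same grasp; the last joint's range is limited). The gripper opens to 85 mm and grips with 20 to 120 N. Pads are 22 mm wide; open, the fingers measure 114 mm over their backs; the gripper's body (76 mm by 85 mm) begins 54 mm behind the grasp point. The pads swing forward as they close: fully open they stand 13 mm farther back than shut.
Start: joints at [1.383, 0.507, -0.238, 1.5, 0.126, 1.149, -0.155], TCP at [0.181, -0.598, 0.253] pointing down, gripper open.
Joint ranges: [-3.08, 3.08], [-0.24, 2.05], [-1.43, 1.35], [0, 2.5], [-1.52, 4.66], [0.17, 1.96], [-2.89, 2.89]. Speed limits (rad/s): [2.39, 2.39, 3.14, 3.14, 3.14, 3.14, 3.14].

INTERFACE

Orientations are given as a unit quaternion [w, x, y, z].
In Python, from workcell import r gives the robot as it stands.
- The arm moves only by the tool step_arm, never from a script. Its argument "moves" is a list that holds one entry, the list of rows, each a list of 4 numbers: the shift along the tool's x, y, z in cm, then the turn about the tool's z in degrees. In form: [[[tx, ty, tz, yaw], ...]]. A call has 1 to 12 rows; each row shifts and turns the commanded pose from where the row before left it, along the tool's axes as they then stand; what a row does not reach is not made up. A row lasts 1/10 s, in which the tool goes at most 50 mm and 8.59 degrees, less where a joint would pass 70% of its speed; a pose out of reach is approached as far as the arm can. A call with a gripper value outside its range is refused whole. "fingers" is the opening, from 0 (shut) to 1 (fully open), set as the call begins (left out, the last holds). The fingers move at their own pace and stop on an object; the grip force is fixed at half the most. Time passes only in rows, so rows that do not move let the fingers close. It gives the time, the measured TCP pose, the force and the opening at its end, in the units of the state.
- r.sense(): the state, without advancing time (a new reading comes with each control period).
- r.grab_frame(name): name is "scene" or "top" or "wrist"; returns a dict with "color" (420x560x3 uint8, red, green, blue), "fovy" (degrees; the focal length in pixels is half the picture's height over the tangent of half this angle, whatever the lens; pixels are square), "cx", "cy" (the principal point, pixels), "R" (3x3) and "t" (3): a world point X has camera coordinates R X + t; the wrist camera has in their place "hand_eye" (4x4, takes a point from camera to tool coordinates, whose origin is the TCP and whose axes are the flange's). Camera axes: x right, y down, z forward; pixel columns grow to the right and rows downward; lengths in m; the calibration is good to about 2 mm. A picture is of the moment at which its call begins: read the wrist's pose just before it. There is no depth.
- r.close_job(): hands the job in, once; it reports no verdict.
The state is a dict: "clock": time; "q": joint angles; "qd": joint speeds; "joint_efforts": joint torques, N m; "position": TCP position; "ee_rot": TCP orientation; "force": force on the tool from outside, world axes, zero at the start; "ft_torque": the same for the moment, N m; "finger_gap": finger opening in m.
Only numpy, scipy, OpenCV 4.12 (cv2) and the standard library are available. Lean on these libraries where they do the work, as an engineer would, in place of code of your own. Each camera call takes 0.05 s, during which the arm holds its last target. There are 200 camera calls.

TASK

Two dust samplers stand on the clay bench. Take the red pin tool from its wooden stand, press the recessed orange button of the sampler with the brown, used filter, and keep it pressed with the pin while you push that filter slide out to its stop. Then stand the tool back in its stand, and leave the sampler with the white, clean filter as it is.

Things in the scene. Friction and masses are not known exactly. Their poses are not given: they have to be found in the camera images.
- pin_tool: Pin tool, upright in the stand's hole. Round: steel pin 7 mm thick, 45 mm long; above it a brass collar 36 mm across, 6 mm thick, resting on the stand; above that a red cylindrical handle 18 mm across, 60 mm long. In all 111 mm, about 80 g. Origin: the pin's tip; z runs up along the tool (handle at z = 51 to 111 mm).
- stand: Fixed wooden block, 80 x 80 mm, 55 mm high, with one upright hole 26 mm across through its centre: the tool's place. Origin: centre of the underside, on the table, on the hole's axis; z up. With the tool standing in it the pin's tip is 10 mm above the table.
- used_unit: Sampler with the brown used filter: fixed grey box 170 (x) x 110 x 57 mm high. Origin: centre of the underside. A blue slide in its top (upper face 55 mm above the table) comes out 55 mm to its stop along the box's +x, friction about 1.5 N, and stays where left. In it, 38 mm behind the centre, is a yellow-framed well, 32 (x) x 22 mm, 12 mm deep; 32 mm ahead, the 64 mm filter disc.
- used_button (a point): Centre of the top of its orange button, the floor of that well, 43 mm above the table; rides with the slide; x: the way out, z up. Sprung, 8 mm travel (1.5 N at first, 5 N fully down). Locked, the slide has 3 mm of play; pressed 4 mm or more (6 is safe) it is free, and a pin in the well pushes it by the well's end wall. Let go beyond about 25 mm of slide travel, the button springs up.
- clean_button (a point): The same point on the other sampler, identical but for its white filter disc. To be left alone.
Not all that is in view belongs to the job. Leave any green look-alike of the used_unit alone. There is more than one size of the pin_tool; the one meant has the size given above.

How it is judged:
On the way, in this order (a step that is already met when the one before it is completed fails the run):
1. the pin presses the used sampler's button down while its slide is still in (height (world z) of used_button below 0.04 m and distance of used_button from where it was at the start of the episode below 0.02 m and z of pin_tool in the frame of used_button below 0.004 m and horizontal distance between pin_tool and used_button below 0.02 m), for 0.1 s.
2. the slide is pushed out at least 45 mm with the pin still holding the button down (height (world z) of used_button below 0.0415 m and distance of used_button from where it was at the start of the episode above 0.045 m and z of pin_tool in the frame of used_button below 0.004 m and horizontal distance between pin_tool and used_button below 0.02 m), for 0.05 s.
At the end, for the whole second after the job is handed in: The used filter's slide is out by 45 mm or more of its 55 mm, the clean one is still in (within 4 mm), and the pin tool stands in the stand's hole with its collar down on the block (within 6 mm), upright within 10 degrees, at rest (distance of used_button from where it was at the start of the episode above 0.045 m and distance of clean_button from where it was at the start of the episode below 0.004 m and horizontal distance between pin_tool and stand below 0.013 m and height (world z) of pin_tool below 0.016 m and angle between pin_tool's own z axis and vertical below 0.17 rad and linear speed of pin_tool below 0.02 m/s); the robot touches nothing.
It fails at once if the clean sampler's button is pressed or its slide moved, by more than 4 mm (distance of clean_button from where it was at the start of the episode above 0.004 m).
It also fails if it takes over 51 s, if anything falls off the work surface, if the arm or the gripper's body presses on something with over 40 N, if the wrist force passes 120 N, or if a joint passes its speed limit or range.

## Working session

There is one attempt and no reset: what is moved stays moved. The work goes in short steps, Python scripts to look and compute and a tool call to move; the robot and the scene stay as the last step left them, time stands still between calls to the robot, and variables do not carry over. Pictures are saved under pics/ and viewed, about 8 in all and at most 12, crops included, and the job is handed in when it is done.

Besides the shell and the picture viewer there is one more tool, called as name(argument=value, ...), one argument or row to a line, values as JSON. step_arm: Moves the arm, as the interface text tells. Its arguments: {"type":"object","properties":{"moves":{"type":"array"},"fingers":{"type":"number"}},"required":["moves"]}

```bash
mkdir -p pics; ls
cat > h.py <<'E'
import numpy as np, cv2, json
from workcell import r
def grab(n,tag):
    s=r.sense(); f=r.grab_frame(n); cv2.imwrite(f'pics/{tag}.png',f['color'][:,:,::-1]); 
    d={k:np.array(v).tolist() for k,v in f.items() if k!='color'}; d['s']={k:np.array(v).tolist() for k,v in s.items()}
    json.dump(d,open(f'pics/{tag}.json','w')); return f
def quatR(q):
    w,x,y,z=q; from scipy.spatial.transform import Rotation as Ro
    return Ro.from_quat([x,y,z,w]).as_matrix()
def ray(tag,u,v):
    d=json.load(open(f'pics/{tag}.json')); fl=210/np.tan(np.radians(d['fovy'])/2)
    c=np.array([(u-d['cx'])/fl,(v-d['cy'])/fl,1])
    if 'R' in d: R=np.array(d['R']);t=np.array(d['t']); return -R.T@t, R.T@c
    H=np.array(d['hand_eye']); T=quatR(d['s']['ee_rot']); p=np.array(d['s']['position'])
    return p+T@H[:3,3], T@H[:3,:3]@c
def at(tag,u,v,z):
    o,d=ray(tag,u,v); return o+d*(z-o[2])/d[2]
E
python3 - <<'E'
from h import *
for n in('scene','top'): f=grab(n,n+'0'); print({k:v for k,v in f.items() if k!='color'})
print(r.sense())
E
```

```text
pics
{'fovy': 52.20328629168239, 'cx': 276.9377328301503, 'cy': 206.30633022984466, 'R': array([[ 0.56885596,  0.822258  ,  0.01716655],
       [ 0.62007191, -0.4150802 , -0.66574714],
       [-0.54029042,  0.38935872, -0.74597993]]), 't': array([-0.15798636, -0.25835556,  1.28891163])}
{'fovy': 56.707115839360505, 'cx': 282.94865358132097, 'cy': 204.69320953998542, 'R': array([[-0.00488237, -0.99998632,  0.0018753 ],
       [-0.99750419,  0.00473814, -0.0704481 ],
       [ 0.07043825, -0.00221457, -0.99751368]]), 't': array([-0.08400902,  0.39970307,  1.07698847])}
{'clock': 0.1, 'q': array([ 1.3825036 ,  0.50825931, -0.23749708,  1.50100737,  0.12570438,
        1.14887412, -0.15479547]), 'qd': array([ 0.000896  , -0.00121577,  0.00173429, -0.0032133 , -0.00096921,
        0.00078946, -0.00175174]), 'joint_efforts': array([-5.43613132e-03, -6.21829391e+01, -2.19478704e+00, -2.50205952e+01,
        1.25163459e-02,  7.71491672e-03, -3.07996061e-05]), 'position': array([ 0.18078929, -0.59786996,  0.25252072]), 'ee_rot': array([-7.69165624e-04,  9.89230909e-01,  1.46361195e-01, -1.35296327e-04]), 'force': array([ 0.215956  , -0.73303248, -0.46837918]), 'ft_torque': array([ 0.02687423, -0.03246263, -0.01441772]), 'finger_gap': 0.08533275399750831}
```

View pics/scene0.png

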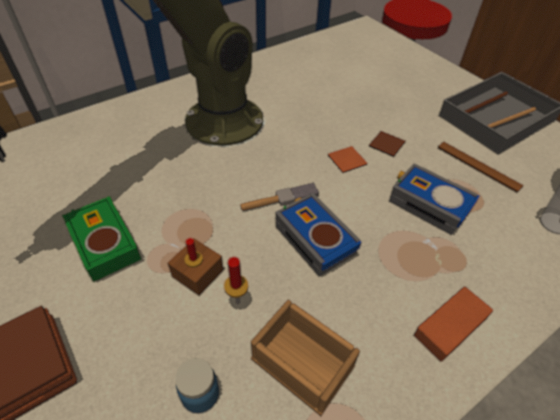

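View pics/top0.png

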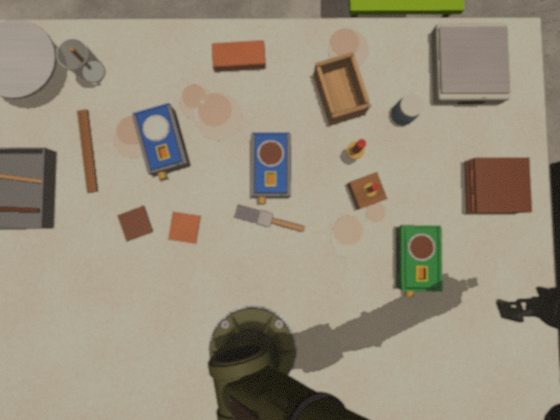

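The scene view shows the used sampler (blue, brown disc, ~(318,232)) and the tool in its stand (~(193,255)). A look-alike tool stands loose at (236,280). The clean sampler is at (435,197) and the green look-alike at (100,237). In the top view, the used sampler is at (271,164) and the stand at (367,190). I'll enlarge these two areas.

Run:
```python
from h import *
im=cv2.imread('pics/top0.png')
a=cv2.resize(im[120:220,240:300],None,fx=6,fy=6,interpolation=cv2.INTER_CUBIC)
b=cv2.resize(im[125:225,330:400],None,fx=6,fy=6,interpolation=cv2.INTER_CUBIC)
cv2.imwrite('pics/crop0.png',np.hstack([a,b]))
for n,u,v,z in[('button',270.5,179.5,.043),('disc',271,153,.055),('stand',367,190,.055),('loose',357,152,.05)]: print(n,at('top0',u,v,z).round(4))
```

```text
button [ 0.4667 -0.0521  0.043 ]
disc [ 0.5377 -0.054   0.055 ]
stand [ 0.4352 -0.3136  0.055 ]
loose [ 0.5405 -0.2894  0.05  ]
```

View pics/crop0.png

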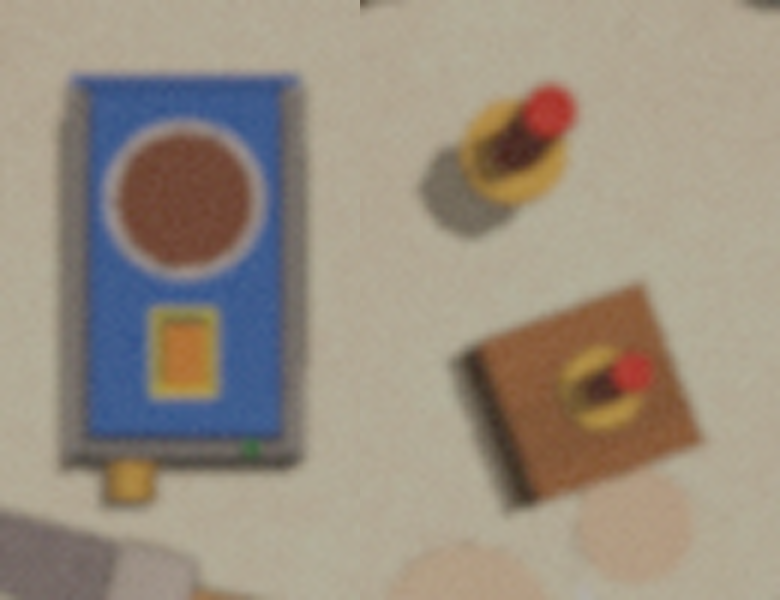

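The top crop shows the used sampler's well at crop (184,352) and disc at (185,199). The stand tool's collar is at (603,388), handle top at (632,373), and the loose tool's collar is clearly larger.

```bash
cat >> h.py <<'E'
def tip(tag,u,v,z=None): return at(tag,u,v,z)
def rel(p):
    s=r.sense(); T=quatR(s['ee_rot']); return (T.T@(np.array(p)-s['position'])*100).round(2)
E
python3 - <<'E'
from h import *
c=at('top0',370.5,189.7,.061);h=at('top0',375.3,187.2,.121)
print('collar',c,'handletop',h)
b=at('top0',270.67,178.7,.049);d=at('top0',270.8,153.2,.055)
print('well',b,'disc',d,'yaw',np.degrees(np.arctan2(*(d-b)[1::-1])),np.hypot(*(d-b)[:2]))
m=(c+h)/2; print('rel',rel([m[0],m[1],.2]), quatR(r.sense()['ee_rot']).round(3))
f=grab('wrist','w0'); print(f['hand_eye'],f['fovy'])
E
```

```text
collar [ 0.43532776 -0.32170148  0.061     ] handletop [ 0.43514552 -0.32030137  0.121     ]
well [ 0.46805364 -0.05271886  0.049     ] disc [ 0.53719192 -0.05343446  0.055     ] yaw -0.5930002192423628 0.06914198143385103
rel [ 32.37 -19.12   5.28] [[ 0.957  0.29  -0.   ]
 [ 0.29  -0.957  0.001]
 [-0.    -0.002 -1.   ]]
[[-4.20701262e-04 -9.50946978e-01 -3.09353630e-01  8.04882290e-02]
 [ 9.99999385e-01 -8.27145265e-05 -1.10567274e-03  1.02773849e-04]
 [ 1.02584811e-03 -3.09353905e-01  9.50946428e-01 -1.20561635e-01]
 [ 0.00000000e+00  0.00000000e+00  0.00000000e+00  1.00000000e+00]] 68.542126451709
```

step_arm(
  moves=[
    [[2.7, -1.6, 0, 0], [2.7, -1.6, 0, 0], [2.7, -1.6, 0, 0], [2.7, -1.6, 0, 0], [2.7, -1.6, 0, 0], [2.7, -1.6, 0, 0], [2.7, -1.6, 0, 0], [2.7, -1.6, 0, 0], [2.7, -1.6, 0, 0], [2.7, -1.6, 0, 0], [2.7, -1.6, 0, 0], [2.7, -1.5, 0, 0]],
  ],
  fingers=0.7,
)

```text
clock: 1.35
position: [0.4364, -0.3204, 0.2532]
ee_rot: [-0.0, 0.989, 0.146, -0.0]
force: [-0.6, 0.2, -0.3]
finger_gap: 0.0596
```

```bash
sleep 0
python3 - <<'E'
from h import *
f=grab('wrist','w1'); s=r.sense(); print(s['clock'],s['position'],s['qd'].round(2),s['finger_gap'],rel([.4352,-.321,.1]))
E
```

```text
1.4 [ 0.44071674 -0.31535164  0.25338127] [ 0.03 -0.01 -0.01  0.01 -0.02 -0.    0.11] 0.059797134600775445 [-0.75  0.41 15.33]
```

View pics/w1.png

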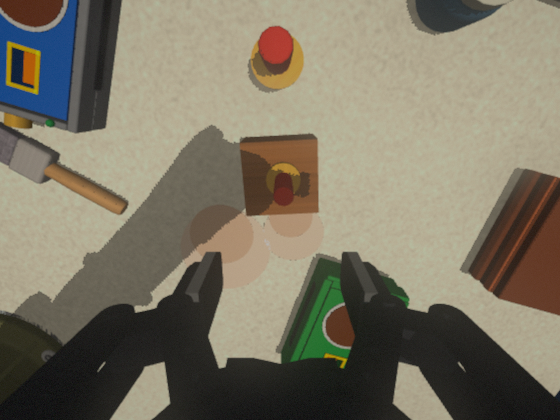

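The wrist view shows the stand tool's collar at (284,181) and handle top at about (284,197), between the open jaws. The loose tool is at (277,60), well clear of them.

Run:
```python
from h import *
c=at('w1',284,180,.061);h=at('w1',284,198,.121); print(c,h)
# stand top corners
print(np.mean([at('w1',u,v,.055) for u,v in[(240,139),(317,135),(319,213),(247,216)]],0))
print(rel([*( (c+h)/2)[:2],.098]))
```

```text
[ 0.4399709  -0.32217318  0.061     ] [ 0.43888629 -0.32202343  0.121     ]
[ 0.44038421 -0.31851245  0.055     ]
[-0.38  0.64 15.54]
```

step_arm(
  moves=[
    [[-0.45, 0.6, 1.5, 0], [0, 0, 2, 0], [0, 0, 2, 0], [0, 0, 2, 0], [0, 0, 2, 0], [0, 0, 2, 0], [0, 0, 1.5, 0], [0, 0, 1.3, 0], [0, 0, 1.0, 0], [0, 0, 0.2, 0], [0, 0, 0, 0], [0, 0, 0, 0]],
  ],
)

```text
clock: 2.6
position: [0.4335, -0.3288, 0.0988]
ee_rot: [0.0, 0.989, 0.146, 0.0]
force: [0.2, -1.5, 0.3]
finger_gap: 0.0597
```

step_arm(
  moves=[
    [[0, 0, 0, 0], [0, 0, 0, 0], [0, 0, 0, 0], [0, 0, 0, 0], [0, 0, 0, 0], [0, 0, 0, 0]],
  ],
  fingers=0.0,
)

```text
clock: 3.2
position: [0.4333, -0.3287, 0.0987]
ee_rot: [0.0, 0.989, 0.146, 0.0]
force: [-1.0, 0.4, 6.2]
finger_gap: 0.0167
```

step_arm(
  moves=[
    [[0, 0, -1, 0], [0, 0, -1.5, 0], [0, 0, -2, 0], [0, 0, -2, 0], [0, 0, -1.5, 0], [0, 0, -1, 0], [0, 0, 0, 0], [0, 0, 0, 0]],
  ],
)

```text
clock: 4.0
position: [0.433, -0.3286, 0.188]
ee_rot: [-0.0, 0.989, 0.146, -0.0]
force: [-0.3, 0.6, -0.6]
finger_gap: 0.0168
```

Run:
```python
from h import *
a=grab('wrist','w2')['color']; b=grab('scene','s2')['color']; s=r.sense(); print(s['clock'],s['position'],s['ee_rot'],s['finger_gap'],s['force'])
b=cv2.resize(b[150:290,120:300],(540,420),interpolation=cv2.INTER_CUBIC)
a=cv2.resize(a[150:330,180:380],(467,420))
cv2.imwrite('pics/v2.png',cv2.resize(np.hstack([a,b])[:,:,::-1],(800,334)))
```

```text
4.1 [ 0.4327353  -0.32836153  0.18743073] [-5.72470565e-04  9.89228023e-01  1.46380485e-01 -5.86992081e-04] 0.01661853342625712 [-0.30890187 -0.10683862  0.34431122]
```

View pics/v2.png

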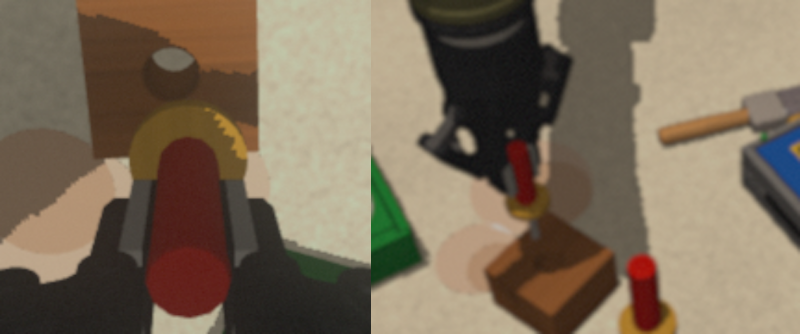

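The tool is held: the handle sits between the pads with its top at full-frame (281,301) and the collar at (282,235). The hole is visible at (273,190). Now I'll measure the tool in hand and the hole position.

Run:
```python
from h import *
d=json.load(open('pics/w2.json')); p=np.array(d['s']['position']);T=quatR(d['s']['ee_rot'])
print(p,d['s']['qd'])
for n,u,v,zt in[('top',281.3,301,-.022),('collartop',281.9,235,.0377)]:
    q=at('w2',u,v,p[2]-zt); print(n,(T.T@(q-p)*1000).round(1))
print('hole',at('w2',272.7,190.4,.055), 'hole-top-corners',np.mean([at('top0',330+(u-360)/6,125+v/6,.055) for u,v in[(480,348),(642,285),(702,438),(540,500)]],0))
im=cv2.imread('pics/w2.png');cv2.imwrite('pics/w2c.png',cv2.resize(im[160:330,200:360],None,fx=3.5,fy=3.5,interpolation=cv2.INTER_CUBIC))
```

```text
[ 0.43296691 -0.32856436  0.1880078 ] [-0.0010083722049711852, 0.012333547846452277, 0.0016437094366132503, 0.01072936295774625, 0.0020270050329703653, -0.0035605194019971836, 0.001807224859877399]
top [  9.4   0.1 -22. ]
collartop [ 9.6  0.4 37.7]
hole [ 0.43894721 -0.31904413  0.055     ] hole-top-corners [ 0.43403352 -0.31762244  0.055     ]
```

View pics/w2c.png

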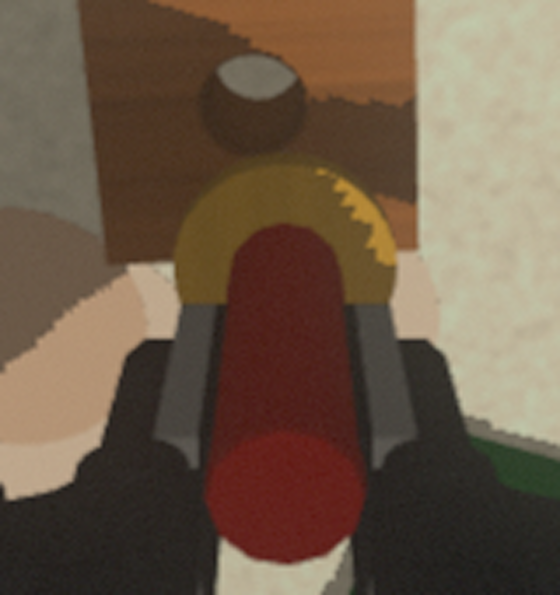

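step_arm(
  moves=[
    [[1.05, -2.5, 0, 0], [1.05, -2.5, 0, 0], [1.05, -2.5, 0, 0], [1.05, -2.5, 0, 0], [1.05, -2.5, 0, 0], [1.05, -2.5, 0, 0], [1.05, -2.5, 0.4, 0], [1.05, -2.5, 0.4, 0], [1.05, -2.5, 0.4, 0], [1.2, -2.87, 0.4, 0], [0, 0, 0.4, 0], [0, 0, 0, 0]],
  ],
)

```text
clock: 5.3
position: [0.4611, -0.0544, 0.1674]
ee_rot: [-0.0, 0.989, 0.147, -0.001]
force: [-0.3, -1.0, -0.6]
finger_gap: 0.0167
```

step_arm(
  moves=[
    [[0, 0, 0, 0], [0, 0, 0, 0], [0, 0, 0, 0], [0, 0, 0, 0]],
  ],
)

```text
clock: 5.7
position: [0.4617, -0.0556, 0.1684]
ee_rot: [0.0, 0.989, 0.146, 0.0]
force: [0.8, -1.0, -0.7]
finger_gap: 0.0166
```

Run:
```python
from h import *
a=grab('wrist','w3')['color']; b=grab('scene','s3')['color']; c=grab('top','t3')['color']; s=r.sense(); print(s['clock'],s['position'],s['qd'].round(3),s['finger_gap'],s['force'])
a=cv2.resize(a[100:320,180:380],(400,440)); b=cv2.resize(b[150:260,270:370],(400,440),interpolation=cv2.INTER_CUBIC)
cv2.imwrite('pics/v3.png',np.hstack([a,b])[:,:,::-1])
```

```text
5.85 [ 0.46168717 -0.05518144  0.16836131] [-0.003  0.    -0.001 -0.001  0.001  0.001  0.   ] 0.01675227769402678 [ 0.03037615 -0.06934405 -0.78374829]
```

View pics/v3.png

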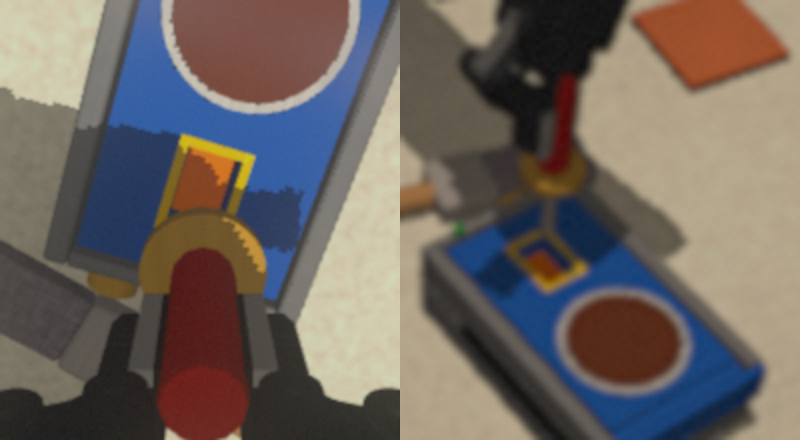

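The wrist crop shows the well's far rim corners at (183,138) and (253,158), with the pin hidden under the collar. The scene crop shows the pin tip at about (549,230), just above the well, whose rim centre is at (546,260).

Run:
```python
from h import *
T=quatR(r.sense()['ee_rot']);p=r.sense()['position']
F=lambda u,v:(270+(u-400)/4,150+v/4)
print('tip scene',at('s3',*F(549,231),.0797),'collar scene',at('s3',*F(553,175),.1275))
print('well scene',np.mean([at('s3',*F(u,v),.055) for u,v in[(508,243),(546,290),(587,268),(546,230)]],0), 'disc', at('s3',*F(629,338),.055))
W=lambda u,v:at('w3',180+u/2,100+v/2,.055)
print('rim',W(183,138),W(253,158),(W(183,138)+W(253,158))/2)
zc=p[2]-.0377; print('collar wrist',at('w3',180+203/2,100+271/2,zc), 'expected tool', p+T@[.007,0,0])
```

```text
tip scene [ 0.47147796 -0.05367139  0.0797    ] collar scene [ 0.47268541 -0.05610857  0.1275    ]
well scene [ 0.47025889 -0.05225716  0.055     ] disc [ 0.54148701 -0.05003049  0.055     ]
rim [ 0.48940357 -0.03938256  0.055     ] [ 0.48965996 -0.06770594  0.055     ] [ 0.48953177 -0.05354425  0.055     ]
collar wrist [ 0.47064501 -0.05305309  0.13066131] expected tool [ 0.46838821 -0.05315758  0.16836238]
```

step_arm(
  moves=[
    [[0, 0, 0.6, 0], [0, 0, 0.8, 0], [0, 0, 0.8, 0], [0, 0, 0.7, 0], [0, 0, 0.5, 0], [0, 0, 0.4, 0], [0, 0, 0.3, 0], [0, 0, 0.2, 0], [0, 0, 0, 0], [0, 0, 0, 0], [0, 0, 0, 0], [0, 0, 0, 0]],
  ],
)

```text
clock: 7.05
position: [0.4617, -0.0549, 0.1255]
ee_rot: [-0.0, 0.989, 0.146, 0.0]
force: [-1.4, 0.5, 3.5]
finger_gap: 0.0164
```

Run:
```python
from h import *
b=grab('scene','s4')['color']; s=r.sense(); print(s['clock'],s['position'],s['finger_gap'],s['force'])
b=cv2.resize(b[150:270,270:370],(500,600),interpolation=cv2.INTER_CUBIC)
cv2.imwrite('pics/v4.png',b[:,:,::-1])
```

```text
7.1 [ 0.46173741 -0.05491207  0.12545452] 0.016301038137685336 [-2.95372754  0.86851563  3.31500068]
```

View pics/v4.png

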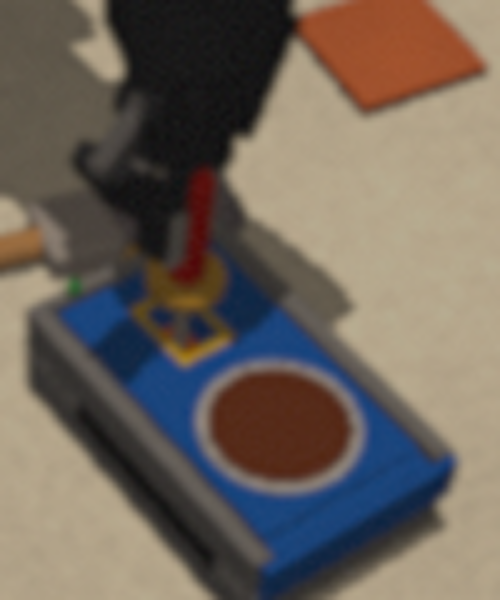

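The pin is in the well and the button force is about 4 N, so it's pressed about 6 mm. Next I push along world +x.

step_arm(
  moves=[
    [[0.3, 0.09, 0.05, 0], [0.48, 0.145, 0, 0], [0.48, 0.145, 0, 0], [0.48, 0.145, 0, 0], [0.48, 0.145, 0, 0], [0.48, 0.145, 0, 0], [0.48, 0.145, 0, 0], [0.48, 0.145, 0, 0], [0.48, 0.145, 0, 0], [0.48, 0.145, 0, 0], [0.48, 0.145, 0, 0], [0.48, 0.145, 0, 0]],
  ],
)

```text
clock: 8.3
position: [0.5202, -0.055, 0.1247]
ee_rot: [0.0, 0.989, 0.146, -0.0]
force: [-2.2, -0.7, 3.2]
finger_gap: 0.0168
```

step_arm(
  moves=[
    [[0.2, 0.06, 0, 0], [0.1, 0.03, 0, 0], [0, 0, 0, 0], [0, 0, 0, 0]],
  ],
)

```text
clock: 8.7
position: [0.5231, -0.0549, 0.1248]
ee_rot: [-0.0, 0.989, 0.146, 0.0]
force: [-1.5, 0.5, 3.4]
finger_gap: 0.0165
```

Run:
```python
from h import *
b=grab('scene','s5')['color']; s=r.sense(); print(s['clock'],s['position'],s['finger_gap'],s['force'])
b=cv2.resize(b[150:290,270:390],(514,600),interpolation=cv2.INTER_CUBIC)
cv2.imwrite('pics/v5.png',b[:,:,::-1])
```

```text
8.75 [ 0.52307456 -0.05492124  0.12482349] 0.016057588964916915 [-0.57092291 -0.07571358  2.47097417]
```

View pics/v5.png

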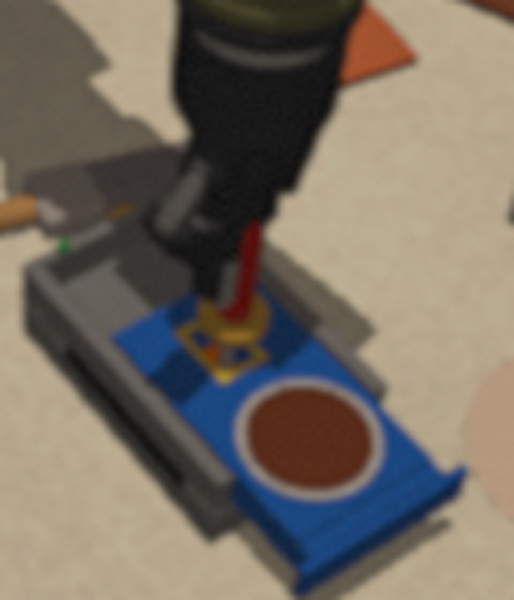

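The slide has come well out: the disc centre is now at crop (310,438). I'll keep pushing gently until the stop shows in the force reading.

Run:
```python
from h import *
print(at('s5',270+310/4.283,150+438/4.286,.055)-at('s3',270+229/4,150+338/4,.055))
```

```text
[ 5.46937115e-02 -3.39872385e-03  1.11022302e-16]
```

step_arm(
  moves=[
    [[0.14, 0.045, 0, 0], [0.14, 0.045, 0, 0], [0.14, 0.045, 0, 0], [0, 0, 0, 0], [0, 0, 0, 0]],
  ],
)

```text
clock: 9.25
position: [0.5277, -0.055, 0.1248]
ee_rot: [0.0, 0.989, 0.146, 0.0]
force: [-0.4, 0.0, 3.4]
finger_gap: 0.0164
```

step_arm(
  moves=[
    [[0.14, 0.045, 0, 0], [0.14, 0.045, 0, 0], [0, 0, 0, 0], [0, 0, 0, 0]],
  ],
)

```text
clock: 9.65
position: [0.5306, -0.0551, 0.1248]
ee_rot: [0.0, 0.989, 0.146, 0.0]
force: [-1.3, -0.1, 4.0]
finger_gap: 0.0163
```

Run:
```python
from h import *
grab('scene','s6'); grab('top','t6'); print(r.sense()['force'])
base=None
for t in('scene0','s3','s4','s5','s6'):
    im=cv2.imread(f'pics/{t}.png'); h=cv2.cvtColor(im,cv2.COLOR_BGR2HSV)
    m=cv2.inRange(h,(0,80,40),(14,255,140)); n,l,st,ce=cv2.connectedComponentsWithStats(m)
    k=[i for i in range(1,n) if 300<st[i,4]<1500 and 300<ce[i][0]<370 and 210<ce[i][1]<280]
    for i in k: print(t,st[i,4],ce[i],at(t,*ce[i],.055))
```

```text
[-1.89816531  0.60043807  3.06951801]
scene0 492 [325.38414634 234.62398374] [ 0.53947558 -0.05363693  0.055     ]
s3 491 [325.40325866 234.61099796] [ 0.53947092 -0.05357956  0.055     ]
s4 492 [325.42276423 234.63211382] [ 0.53954025 -0.05358097  0.055     ]
s5 541 [341.80036969 251.84658041] [ 0.59480943 -0.05386132  0.055     ]
s6 541 [341.8077634  251.84658041] [ 0.59481818 -0.05384832  0.055     ]
```

The slide is at its stop, 55 mm out. The last few millimetres of travel may have tilted the tool in the grip. I'll back off, lift and check.

step_arm(
  moves=[
    [[-0.3, -0.09, 0, 0], [-0.5, -0.15, -0.2, 0], [-0.2, -0.06, -0.8, 0], [0, 0, -1, 0], [0, 0, -1.5, 0], [0, 0, -1.5, 0], [0, 0, -1.2, 0], [0, 0, -0.4, 0], [0, 0, 0, 0], [0, 0, 0, 0], [0, 0, 0, 0]],
  ],
)

```text
clock: 10.85
position: [0.5196, -0.0551, 0.1901]
ee_rot: [-0.0, 0.989, 0.146, -0.001]
force: [0.5, 0.4, -1.3]
finger_gap: 0.0165
```

Run:
```python
from h import *
a=grab('wrist','w7')['color']; b=grab('scene','s7')['color']; c=grab('top','t7'); s=r.sense(); print(s['clock'],s['position'],s['finger_gap'],s['force'])
a=cv2.resize(a[150:330,200:360],(400,450)); b=cv2.resize(b[130:255,270:382],(400,450),interpolation=cv2.INTER_CUBIC)
cv2.imwrite('pics/v7.png',np.hstack([a,b])[:,:,::-1])
```

```text
11.0 [ 0.51979298 -0.05502547  0.19030638] 0.016306145818115517 [ 0.42617902  0.41865324 -1.1522554 ]
```

View pics/v7.png

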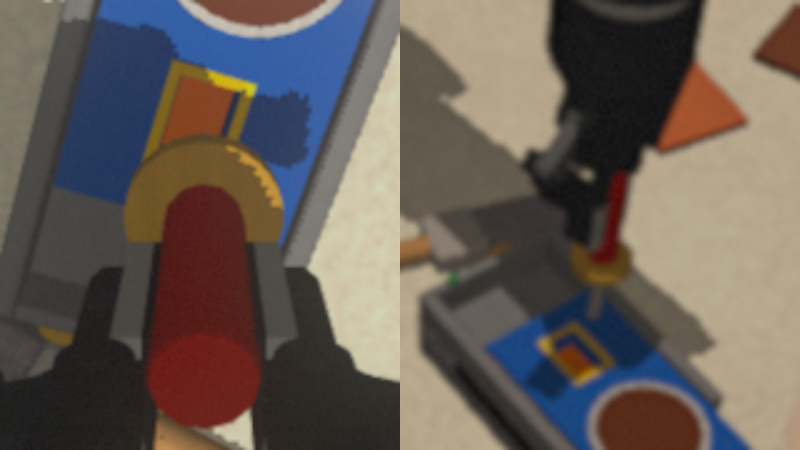

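The tool hasn't tilted: handle top and collar are at the same wrist pixels as before. The button is up and the slide is out. I'll carry the tool back over the stand.

step_arm(
  moves=[
    [[-1.64, 2.3, 0, 0], [-1.64, 2.3, 0, 0], [-1.64, 2.3, 0, 0], [-1.64, 2.3, 0, 0], [-1.64, 2.3, 0, 0], [-1.64, 2.3, 0, 0], [-1.64, 2.3, 0, 0], [-1.64, 2.3, 0, 0], [-1.64, 2.3, 0.3, 0], [-1.6, 2.3, 0.5, 0], [0, 0, 0.7, 0], [0, 0, 0.5, 0]],
  ],
)

```text
clock: 12.2
position: [0.4296, -0.3228, 0.17]
ee_rot: [-0.0, 0.989, 0.146, -0.0]
force: [0.1, 0.5, -1.2]
finger_gap: 0.0168
```

step_arm(
  moves=[
    [[0, 0, 0.4, 0], [0, 0, 0.1, 0], [0, 0, 0, 0], [0, 0, 0, 0], [0, 0, 0, 0]],
  ],
)

```text
clock: 12.7
position: [0.4303, -0.3224, 0.1661]
ee_rot: [0.0, 0.989, 0.147, 0.0]
force: [0.5, 0.2, -0.4]
finger_gap: 0.0163
```

Run:
```python
from h import *
a=grab('wrist','w8')['color']; b=grab('scene','s8')['color']; s=r.sense(); print(s['clock'],s['position'],s['finger_gap'],s['force'])
a=cv2.resize(a[150:330,200:360],(400,450)); b=cv2.resize(b[210:300,160:240],(400,450),interpolation=cv2.INTER_CUBIC)
cv2.imwrite('pics/v8.png',np.hstack([a,b])[:,:,::-1])
```

```text
12.8 [ 0.43017118 -0.32253195  0.16602792] 0.016627675858146954 [ 0.1988375   0.31533688 -1.69458474]
```

View pics/v8.png

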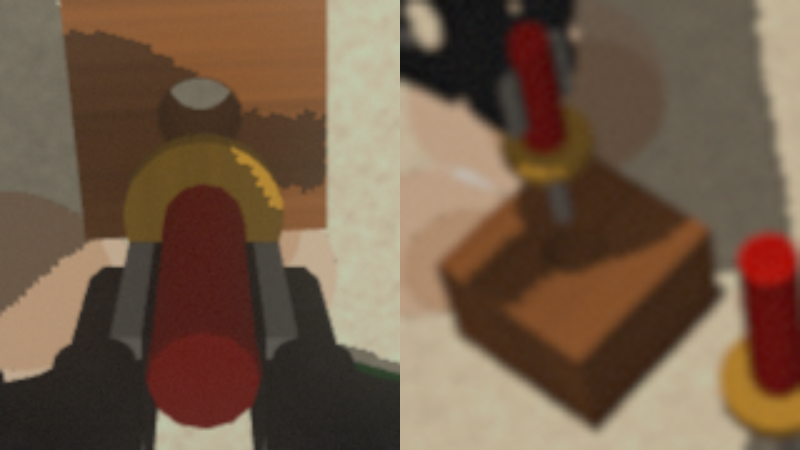

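The wrist view shows the hole centred at crop (201,118), in line with the tool. The scene view shows the pin tip at about (563,222) over the hole, which is centred at (576,250).

Run:
```python
from h import *
p=r.sense()['position'];T=quatR(r.sense()['ee_rot'])
S=lambda u,v,z:at('s8',160+(u-400)/5,210+v/5,z)
print('tip',S(563,222,p[2]-.0887),'collar',S(548,150,p[2]-.041),'top',S(527,30,p[2]+.0223))
print('hole',S(576,250,.055))
print('hole wrist',at('w8',200+201/2.5,150+118/2.5,.055),'tool',at('w8',200+203/2.5,150+215/2.5,p[2]-.0377),'top',at('w8',200+204/2.5,150+380/2.5,p[2]+.022))
```

```text
tip [ 0.44099986 -0.32216195  0.07732792] collar [ 0.44099118 -0.32175848  0.12502792] top [ 0.43492685 -0.31778874  0.18832792]
hole [ 0.44082043 -0.31931438  0.055     ]
hole wrist [ 0.43892396 -0.31908334  0.055     ] tool [ 0.43893464 -0.31976032  0.12832792] top [ 0.43885672 -0.31995981  0.18802792]
```

Scene and wrist both put the tool within 3 mm of the hole axis, so I'm inserting it.

step_arm(
  moves=[
    [[0, -0.1, 0.5, 0], [0, 0, 0.8, 0], [0, 0, 0.9, 0], [0, 0, 0.9, 0], [0, 0, 0.9, 0], [0, 0, 0.8, 0], [0, 0, 0.7, 0], [0, 0, 0.6, 0], [0, 0, 0.4, 0], [0, 0, 0.2, 0], [0, 0, 0, 0], [0, 0, 0, 0]],
  ],
)

```text
clock: 14.0
position: [0.4299, -0.3217, 0.099]
ee_rot: [0.0, 0.989, 0.146, 0.0]
force: [0.2, 0.3, -1.3]
finger_gap: 0.0163
```

step_arm(
  moves=[
    [[0, 0, 0.05, 0], [0, 0, 0.05, 0], [0, 0, 0, 0], [0, 0, 0, 0]],
  ],
)

```text
clock: 14.4
position: [0.4299, -0.3217, 0.0987]
ee_rot: [0.0, 0.989, 0.146, 0.0]
force: [-2.6, 0.5, 9.1]
finger_gap: 0.0165
```

step_arm(
  moves=[
    [[0, 0, 0, 0], [0, 0, 0, 0], [0, 0, 0, 0], [0, 0, 0, 0], [0, 0, 0, 0], [0, 0, 0, 0]],
  ],
  fingers=0.6,
)

```text
clock: 15.0
position: [0.4297, -0.3216, 0.0977]
ee_rot: [-0.0, 0.989, 0.146, -0.0]
force: [-0.4, 0.7, -0.8]
finger_gap: 0.0514
```

step_arm(
  moves=[
    [[0, 0, -0.5, 0], [0, 0, -1, 0], [0, 0, -2, 0], [0, 0, -2.5, 0], [0, 0, -2.5, 0], [0, 0, -2.5, 0], [0, 0, -2, 0], [0, 0, -1, 0], [0, 0, 0, 0], [0, 0, 0, 0], [0, 0, 0, 0]],
  ],
)

```text
clock: 16.1
position: [0.4292, -0.3213, 0.2367]
ee_rot: [-0.001, 0.989, 0.146, -0.001]
force: [-0.3, -0.3, -0.0]
finger_gap: 0.051
```

Run:
```python
from h import *
a=grab('wrist','w9')['color']; b=grab('scene','s9')['color']; s=r.sense(); print(s['clock'],s['position'],s['finger_gap'],s['force'])
a=cv2.resize(a[100:300,190:370],(405,450)); b=cv2.resize(b[150:300,150:281],(393,450),interpolation=cv2.INTER_CUBIC)
cv2.imwrite('pics/v9.png',np.hstack([a,b])[:,:,::-1])
for t in('scene0','s9'):
    im=cv2.imread(f'pics/{t}.png'); h=cv2.cvtColor(im,cv2.COLOR_BGR2HSV)
    for lo,hi,x0,x1,y0,y1 in(((0,80,40),(14,255,140),300,370,210,280),((0,0,170),(179,70,255),400,480,160,230)):
        n,l,st,ce=cv2.connectedComponentsWithStats(cv2.inRange(h,lo,hi))
        for i in range(1,n):
            if 150<st[i,4]<1500 and x0<ce[i][0]<x1 and y0<ce[i][1]<y1: print(t,st[i,4],at(t,*ce[i],.055))
```

```text
16.2 [ 0.42933813 -0.32138846  0.23677612] 0.051176853599509374 [-0.05592753 -0.13808852 -0.46256174]
scene0 492 [ 0.53947558 -0.05363693  0.055     ]
scene0 207 [0.60770676 0.25816484 0.055     ]
s9 540 [ 0.58657562 -0.05391063  0.055     ]
s9 404 [0.6109543  0.26122789 0.055     ]
```

View pics/v9.png

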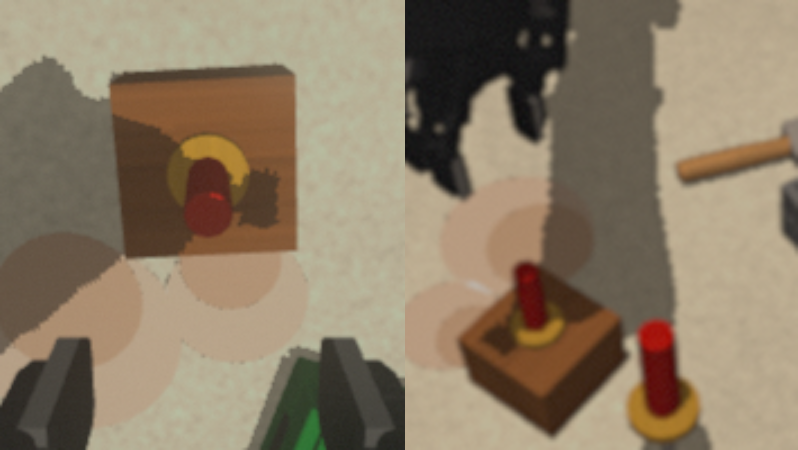

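The tool stands in the hole with its collar down. However, the disc now reads about 47 mm out, down from 55, so my backing-off with the pin dragged it back. I'll cross-check both samplers with the top camera.

Run:
```python
from h import *
grab('top','t9')
I={t:cv2.imread(f'pics/{t}.png') for t in('top0','t6','t7','t9','scene0','s9')}
for t in('top0','t6','t7','t9'):
    h=cv2.cvtColor(I[t],cv2.COLOR_BGR2HSV)
    n,l,st,ce=cv2.connectedComponentsWithStats(cv2.inRange(h,(0,80,40),(14,255,140)))
    for i in range(1,n):
        if 150<st[i,4]<900 and 250<ce[i][0]<295 and 100<ce[i][1]<175: print(t,st[i,4],at(t,*ce[i],.055))
# clean unit: image shift of the unit by phase correlation / template
for a,b,x0,x1,y0,y1 in(('top0','t9',138,184,108,172),('scene0','s9',395,475,168,225)):
    r_=cv2.matchTemplate(I[b][y0-8:y1+8,x0-8:x1+8],I[a][y0:y1,x0:x1],cv2.TM_CCOEFF_NORMED)
    print(cv2.minMaxLoc(r_)[1::2], np.abs(I[a][y0:y1,x0:x1].astype(int)-I[b][y0:y1,x0:x1]).mean())
s=r.sense(); print(s['clock'])
```

```text
top0 372 [ 0.53821666 -0.05199749  0.055     ]
t9 347 [ 0.58521074 -0.05222767  0.055     ]
(0.9975083470344543, (8, 8)) 18.879189311594203
(0.9997203946113586, (8, 8)) 10.939985380116958
16.25
```

Both cameras agree on 47.0 mm, which is above the 45 mm needed. The measurement scale was checked against the 55 mm stop. The clean sampler shows no shift, so I'm handing in.

```bash
python3 -c "
from h import *
print(r.close_job()); print(r.sense()['clock'])"
```

```text
the job is handed in; nothing more can be done
None
the job is handed in; nothing more can be done
```

I did the job and handed it in at about 16 s of the 51 s allowed, but the used filter's slide ended about 47 mm out rather than at its 55 mm stop. That is above the 45 mm the judging asks for.

**Slide:** I pressed the used sampler's button about 6 mm with the pin (about 4 N) and pushed the slide to its stop. The scene camera measured it 55.3 mm out there. When I backed the pin off before lifting, it dragged the slide back about 8 mm. Scene and top cameras agree on 47.1 and 47.0 mm, and I left it there rather than risk a second push.

**Pin tool:** It is back in the stand. The last picture shows it upright in the hole with its collar down on the block, and the gripper open and well clear of it.

**Clean sampler:** Neither camera shows any movement compared with the start.

**Disagreement:** The cameras differed by up to 5 mm on the position of the stand's hole. At the final check above the stand, the tool was within 3 mm of the hole's axis in both the scene and wrist views, and it went in without trouble.

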